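Set the camera boom to its tape mark and lock its cam lever

TASK

The telescopic arm of the camera boom is unlocked and has slid down to its stop. Take hold of its collar, slide the arm up the rod until the collar's upper edge just meets the lower edge of the yellow tape, and holding it there squeeze the red cam lever fully shut against the collar. Finish while still holding: keep the collar and the shut lever gripped, do not let go, and leave the other things on the table where they are.

Things in the scene. Friction and masses are not known exactly. Their poses are not given: they have to be found in the camera images.
- stand: The camera boom stand: 220 mm round base, 25 mm upright, tilt head on top with a bare steel rod (19 mm thick) through it. It does not move. Origin under the base; x = the level direction in which the boom points, y to the left of it, z up. The rod slopes down along x at 25 degrees below level; behind the head it rises to a counterweight (58 mm thick, up to 0.45 m above the table).
- pivot (a point): The point of the rod's axis in the stand's tilt head, 340 mm above the table, straight over the upright. The head is about 45 mm wide, reaches 25 mm above this point, and has a knob on its -y side reaching 52 mm out. Axes as the stand's.
- boom_slide (a joint): How far the telescopic arm (black 26 mm tube, collar at its upper end, phone in a bracket at its lower end; 0.36 to 0.56 kg) is slid up the rod, in m: 0 = fully out, at its lower stop, where it starts; 0.17 = fully in. With the lever open only 0.5 N of friction resists, so the arm runs back down (1.5 to 2.3 N of weight along the slope) when let go.
- boom_arm: The telescopic arm with its black clamp collar (46 mm long) at the upper end. Origin on the tube's axis in the plane of the collar's upper edge (towards the stand's head): this edge is set to the mark. x along the tube, down the slope; y level, across, to the lever's side; z the tube's upward normal. Its flat back is at y = -16 mm (x 2 to 44, z -12 to 12 mm).
- lever_pin (a point): Middle of the red lever's hinge pin, fixed to the collar at x = 23, y = 20, z = 13 mm in the collar's frame, same axes. The pin is parallel to the tube. The lever is 28 mm wide along the tube, 36 mm from pin to tip, 6 mm thick. Shut, its outer face lies at y = 24 mm, so collar and shut lever are 40 mm thick together; open at 0.85 its tip reaches out to y = 51 mm.
- lever (a joint): Angle of the red cam lever, rad: 0 = shut, hanging flat down the collar's +y side; it starts open at 0.65 to 0.85 and stays where it is left. Its tip swings out to +y and up as it opens. It takes about 6 N at the tip to swing; below about 0.35 rad the cam begins to bite on the rod and it takes up to about 12 N. Shut, it clamps the arm to the rod.
- lever_tip (a point): The free end of the red lever, in the middle of its width, 36 mm from the pin. Its frame turns with the lever.
- mark (a point): Lower edge of the yellow tape strip (10 mm wide, on the head's side of this point) round the rod, on the rod's axis, 120 to 180 mm from the pivot along the rod; x points down the slope along the rod. The collar's origin starts 240 mm from the pivot: the arm is to be slid up by the distance from the collar's origin to this point.
- mug: Bystander: a blue mug, 80 mm across, 90 mm tall, handle on its +y side; origin under its centre.
- tape_roll: Bystander: the roll of yellow tape, 90 mm across, 19 mm tall, lying flat; origin under its centre.
- chalk: Bystander: a cube of blue cue chalk, 22 mm; origin under its centre.
- lens: Bystander: a black camera lens standing on end, 68 mm across, 78 mm tall; origin under its centre.
- screwdriver: Bystander: a red-handled screwdriver, 200 mm long, lying along its x axis; origin under its middle.
- cleaner: Bystander: a small bottle of lens cleaner, 44 mm across, 120 mm tall; origin under its centre.
- spare_arm: Bystander: a spare boom tube with a red lever, lying on the table, 260 mm long, 33 mm tall, lying along its x axis; origin under its middle. Not the one to set.
- battery: Bystander: a camera battery, 56 x 38 x 21 mm; origin under its centre.

How it is judged (in metres and radians):
On the way:
1. the arm is held with the collar's edge at the tape, the lever still open (x of mark in the frame of boom_arm between -0.005 and 0.005 m and value of joint lever above 0.15 rad and contact force between the fingers and boom_arm above 1 N), for 0.2 s.
At the end, for the whole second after the job is handed in: The collar's upper edge is within 4 mm of the lower edge of the yellow tape, the lever is shut (below 0.1 rad), the arm is at rest, and the fingers still grip the collar and lever (more than 4 N) (x of mark in the frame of boom_arm between -0.004 and 0.004 m and value of joint lever below 0.1 rad and contact force between the fingers and boom_arm above 4 N and velocity of joint boom_slide between -0.01 and 0.01 m/s); the arm keeps its last pose, push and grip.
It fails at once if a bystander is moved by more than 30 mm (distance of any of mug, tape_roll, chalk, lens, screwdriver, cleaner, spare_arm, battery from where it was at the start of the episode above 0.03 m).
It also fails if it takes over 48 s, if anything falls off the work surface, if the arm or the gripper's body presses on something with over 40 N, if the wrist force passes 120 N, or if a joint passes its speed limit or range.

ROBOT

A 6-joint arm with a two-finger parallel gripper is mounted at the origin on the work surface. World frame = base frame: x ahead of the robot, y to its left, z up, the work surface at z = 0. Lengths are in mm, angles in rad, forces in N, time in s.
With the tool pointing down it reaches from about 300 to 875 mm from the base axis. Payload 4.2 kg.
Tool frame: the origin (TCP) lies midway between the tips of the shut fingers; the grasp point (between the pads) lies 19 mm behind it; z points along the fingers, y is the line along which they close (so a half turn about z gives the same grasp; the last joint's range is limited). The gripper opens to 85 mm and grips with 20 to 120 N. Pads are 22 mm wide; open, the fingers measure 114 mm over their backs; the gripper's body (76 mm by 85 mm) begins 54 mm behind the grasp point. The pads swing forward as they close: fully open they stand 13 mm farther back than shut.
Start: joints at [-1.264, 0.32, 1.565, -0, 1.257, -0.02], TCP at [184.586, -544.582, 231.338] pointing down, gripper open.
Joint ranges: [-3.11, 3.11], [-0.84, 2.01], [0.21, 2.61], [-1.34, 4.49], [0.05, 2.63], [-2.56, 2.56]. Speed limits (rad/s): [2.57, 2.57, 3.14, 3.14, 3.14, 3.14].

INTERFACE

Orientations are given as a rotation vector (axis times angle).
In Python, from bench import r gives the robot as it stands.
- The arm moves only by the shell command python3 -m jog 'ROWS' [OPENING]. ROWS is JSON, a list of rows, each a list of 4 numbers: the shift along the tool's x, y, z in mm, then the turn about the tool's z in degrees. A call has exactly 10 rows; each row is the pose to reach, as a shift and turn from the pose commanded when the call began, along the tool's axes at that moment; what a row does not reach only later rows make up. A row lasts 1/8 s, in which the tool goes at most 62.5 mm and 10.7 degrees, less where a joint would pass 70% of its speed; a pose out of reach is approached as far as the arm can. A call with a gripper value outside its range is refused whole. OPENING is the finger opening in mm, from 0 to 85.4, set as the call begins (- or left out, the last holds). The fingers move at their own pace and stop on an object; the grip force is fixed at half the most. Time passes only in rows, so rows that repeat a pose let the fingers close, or fill a call up. It gives the time, the measured TCP pose, the force, the opening and the grip force at its end, in the units of the state.
- r.observe(): the state, without advancing time (a new reading comes with each control period).
- r.get_image(name): name is "side" or "top"; returns a dict with "img" (420x560x3 uint8, red, green, blue), "fov_y" (degrees; the focal length in pixels is half the picture's height over the tangent of half this angle, whatever the lens; pixels are square), "cx", "cy" (the principal point, pixels), "R" (3x3) and "t" (3): a world point X has camera coordinates R X + t. Camera axes: x right, y down, z forward; pixel columns grow to the right and rows downward; lengths in mm; the calibration is good to about 2 mm. A picture is of the moment at which its call begins. There is no depth.
- r.sign_off(): hands the job in; it is judged then, once.
The state is a dict: "time_s": time; "joint_pos": joint angles; "joint_velocities": joint speeds; "tau": joint torques, N m; "eef_pos": TCP position; "orientation": TCP orientation; "wrist_force": force on the tool from outside, world axes, zero at the start; "ft_torque": the same for the moment, N m; "width": finger opening in mm; "gripper_force": force on a finger pad.
Only numpy, scipy, OpenCV 4.12 (cv2) and the standard library are available. Lean on these libraries where they do the work, as an engineer would, in place of code of your own. Each camera call takes 0.05 s, during which the arm holds its last target. There are 200 camera calls.

## Working session

There is one attempt and no reset: what is moved stays moved. The work goes in short steps, Python scripts to look and compute and a shell command to move; the robot and the scene stay as the last step left them, time stands still between calls to the robot, and variables do not carry over. Pictures are saved under pics/ and viewed, at most 10 in all, crops included, and the job is handed in when it is done.

```bash
ls; mkdir -p pics; python3 - <<'E'
from bench import r
import cv2,numpy as np,pickle
d={}
for n in("side","top"):
    g=r.get_image(n); d[n]=g; cv2.imwrite(f"pics/{n}0.png",g["img"][:,:,::-1]); print(n,g["fov_y"],g["cx"],g["cy"],np.round(g["R"],3).tolist(),np.round(g["t"],1).tolist())
pickle.dump(d,open("im0.pkl","wb"))
s=r.observe();print(s)
E
```

```text
pics
side 46.42320863792993 279.68028313673653 217.001966741023 [[0.993, -0.114, -0.005], [-0.074, -0.613, -0.787], [0.087, 0.782, -0.617]] [-528.7, 160.4, 1449.1]
top 43.2943431691018 286.99566380954843 212.40603298409803 [[0.012, -1.0, -0.001], [-0.978, -0.012, -0.206], [0.206, 0.003, -0.979]] [-47.7, 546.0, 1736.1]
{'time_s': 0.1, 'joint_pos': array([-1.26396297e+00,  3.20247123e-01,  1.56558175e+00,  1.33800970e-05,
        1.25744183e+00, -2.00050112e-02]), 'joint_velocities': array([-0.00024935, -0.00131272, -0.00119214, -0.00042279,  0.00126087,
       -0.00128315]), 'tau': array([ 1.85490142e-03, -4.16409159e+01, -2.34704572e+01,  1.44103428e-04,
        4.81928393e-03, -4.29527518e-06]), 'eef_pos': array([ 184.46988628, -544.13112087,  230.54576072]), 'orientation': array([-3.09809706e+00, -5.10837538e-01,  3.56755072e-04]), 'wrist_force': array([-0.56592038,  0.6854335 , -0.02336178]), 'ft_torque': array([ 0.0062443 ,  0.00919398, -0.0136771 ]), 'gripper_force': 0.0, 'width': 84.82083663966586}
```

View pics/side0.png

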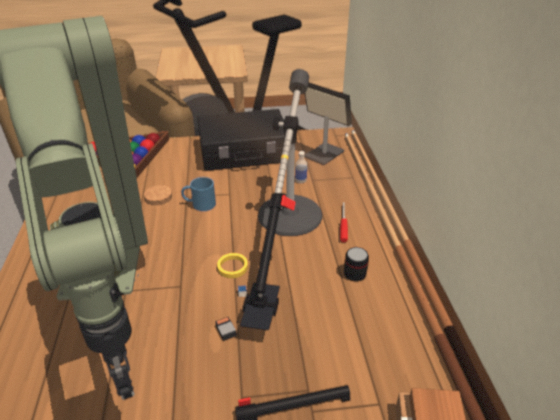

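View pics/top0.png

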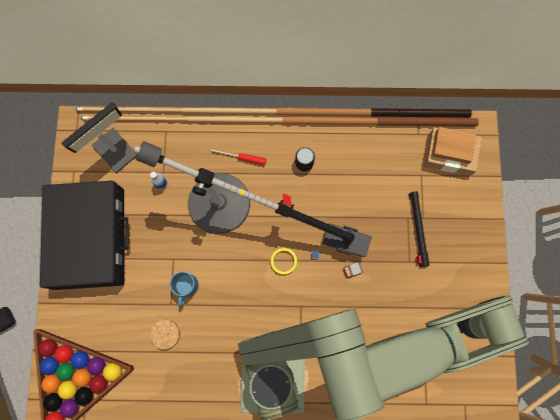

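The side view shows the boom with the collar and red lever near (285,203) and the yellow tape near (284,157). In the top view the lever is at (287,200), on the far +x side, and the tape at (242,192). I'll zoom in on both.

```bash
python3 - <<'E'
import cv2,numpy as np,pickle
d=pickle.load(open("im0.pkl","rb"))
a=d["side"]["img"][60:320,230:310,::-1]; b=d["top"]["img"][140:260,180:380,::-1]
b=cv2.resize(b,None,fx=4,fy=4,interpolation=cv2.INTER_CUBIC)
cv2.imwrite("pics/topz.png",b)
a=d["side"]["img"][110:230,230:330,::-1]
cv2.imwrite("pics/sidez.png",cv2.resize(a,None,fx=5,fy=5,interpolation=cv2.INTER_CUBIC))
for n in d:
    g=d[n]; R=np.array(g["R"]);print(n,-R.T@g["t"])
    h=cv2.cvtColor(g["img"],cv2.COLOR_RGB2HSV).astype(int)
    for nm,m in(("yel",(abs(h[...,0]-27)<6)&(h[...,1]>130)&(h[...,2]>110)),("red",((h[...,0]<5)|(h[...,0]>175))&(h[...,1]>170)&(h[...,2]>110))):
        k,l,s,c=cv2.connectedComponentsWithStats(m.astype(np.uint8))
        print(nm,[(s[i].tolist(),np.round(c[i],1).tolist()) for i in range(1,k) if s[i,4]>4])
E
```

```text
side [  410.83192987 -1095.34390173  1018.16919548]
yel [([283, 155, 4, 3, 8], [284.8, 156.0]), ([218, 253, 29, 22, 197], [231.7, 263.5])]
red [([141, 134, 18, 16, 151], [149.9, 140.9]), ([92, 142, 4, 7, 10], [93.7, 144.4]), ([281, 195, 14, 15, 129], [287.1, 202.4]), ([340, 219, 8, 23, 161], [343.4, 230.4]), ([239, 398, 11, 8, 70], [244.0, 401.3])]
top [ 176.7611433   -46.60537568 1811.34880251]
yel [([239, 189, 5, 7, 21], [241.3, 192.0]), ([270, 248, 28, 27, 246], [283.3, 260.9]), ([103, 363, 18, 18, 237], [111.7, 371.5]), ([58, 381, 18, 18, 254], [66.5, 389.8])]
red [([238, 153, 28, 12, 183], [252.0, 158.7]), ([283, 194, 9, 12, 74], [286.6, 199.7]), ([418, 255, 4, 8, 21], [419.6, 258.7]), ([39, 339, 16, 16, 191], [46.2, 347.0]), ([54, 345, 19, 18, 252], [63.1, 353.4]), ([89, 376, 16, 16, 197], [96.7, 383.4]), ([45, 411, 19, 9, 118], [54.3, 416.1])]
```

View pics/topz.png

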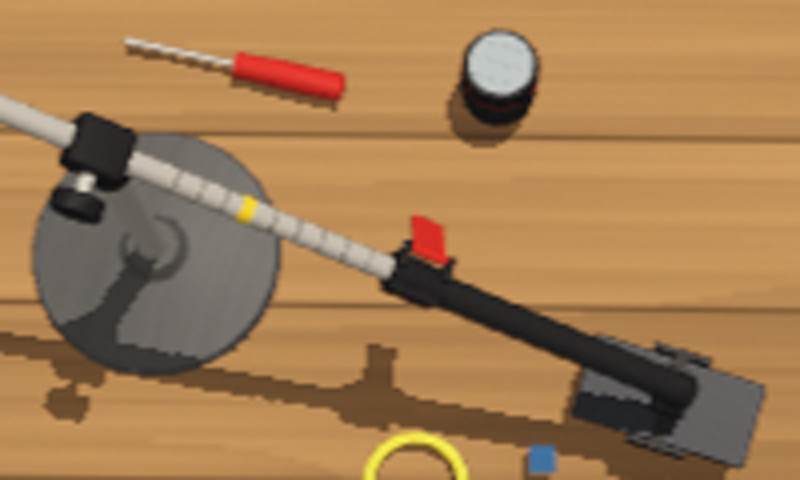

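View pics/sidez.png

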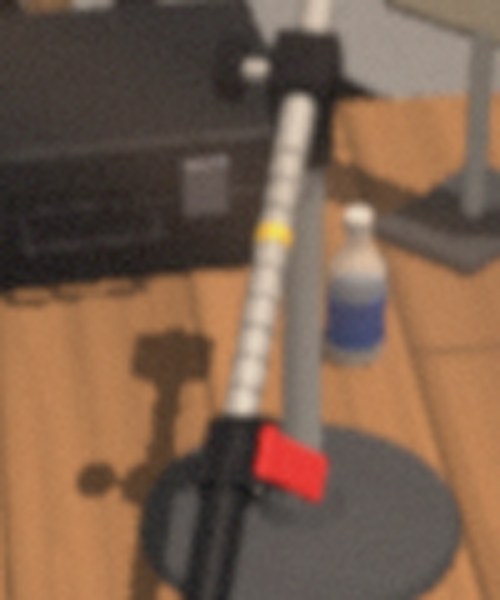

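The zooms show the base disc, head, tape and collar edge clearly. In the top zoom they are at disc (157,253), tape lower edge (256,212) and collar edge (394,270). In the side zoom the tape lower edge is at (273,243) and the collar edge at (241,416). Next I fit the stand's pose to these points.

```bash
cat > geo.py <<'E'
import numpy as np,pickle
S,C=np.sin(np.radians(25)),np.cos(np.radians(25))
def proj(g,X):
    c=np.asarray(g["R"])@X+np.asarray(g["t"]); f=210/np.tan(np.radians(g["fov_y"])/2)
    return np.array([g["cx"]+f*c[0]/c[2],g["cy"]+f*c[1]/c[2]])
def frame(p):
    h=np.array([np.cos(p[2]),np.sin(p[2]),0]); ax=C*h-[0,0,S]; y=np.array([-h[1],h[0],0]); z=np.cross(ax,y)
    return np.array([p[0],p[1],340.]),ax,y,z
def surf(g,p,s,rad):  # visible surface point at s along the rod
    P,ax,y,z=frame(p);X=P+s*ax;v=-np.asarray(g["R"]).T@g["t"]-X;v-=ax*(v@ax)
    return X+rad*v/np.linalg.norm(v)
E
python3 - <<'E'
from geo import *
import cv2
from scipy.optimize import least_squares
d=pickle.load(open("im0.pkl","rb"));T,Sd=d["top"],d["side"]
tz=lambda x,y:np.array([(x+.5)/4-.5+180,(y+.5)/4-.5+140]); sz=lambda x,y:np.array([(x+.5)/5-.5+230,(y+.5)/5-.5+110])
base=tz(157,253); ct=tz(394,270); cs=sz(241,416); mt=tz(256,212); ms=sz(273,243)
# rod centre points, top / side
def mids(g,pts,half,ax):
    h=cv2.cvtColor(g["img"],cv2.COLOR_RGB2HSV).astype(int); out=[]
    for u,v in pts:
        k=np.arange(-half,half+1); q=(h[v+k,u] if ax else h[v,u+k]); w=(q[:,1]<60)&(q[:,2]>120)
        if w.sum()>1:
            m=k[w].mean(); out.append((u,v+m) if ax else (u+m,v))
    return np.array(out)
rt=mids(T,[(u,int(round(180+(u-215)*.436))) for u in list(range(217,238))+list(range(247,274))],6,1)
rs=mids(Sd,[(int(round(289.5-(v-131)*.18)),v) for v in list(range(133,153))+list(range(162,190))],5,0)
def linedist(g,p,q):
    P,ax,_,_=frame(p);a,b=proj(g,P),proj(g,P+240*ax);n=np.array([-(b-a)[1],(b-a)[0]]);n/=np.linalg.norm(n);return (q-a)@n
def res(p):
    return np.r_[linedist(T,p,rt)/3,linedist(Sd,p,rs)/3,proj(T,np.array([p[0],p[1],12.]))-base,
      proj(T,surf(T,p,240,15))-ct,proj(Sd,surf(Sd,p,240,9.5))-cs]
o=least_squares(res,[500,100,-1.9],loss="soft_l1");p=o.x
r_=res(p);print(p,len(rt),len(rs),"rms lines",np.std(linedist(T,p,rt)),np.std(linedist(Sd,p,rs)),linedist(T,p,rt).mean(),linedist(Sd,p,rs).mean(),"pts",r_[-6:])
for g,q in((T,mt),(Sd,ms)):
    s=np.arange(100,200,.5);e=[np.linalg.norm(proj(g,surf(g,p,x,9.5))-q) for x in s];print("mark s",s[np.argmin(e)],min(e))
P,ax,y,z=frame(p);print("collar",P+240*ax,"ax",ax,"y",y)
# lever tip in both views from red mask: compare predictions
for th in(.65,.75,.85):
    X=P+263*ax+y*(20+36*np.sin(th))+z*(13-36*np.cos(th)); print(th,proj(T,X),proj(Sd,X))
np.save("p.npy",p)
E
```

```text
[ 520.65327    -122.70349091   20.27385243] 48 48 rms lines 6.69461172510577 0.7174458033431208 4.1516335766997114 -0.7361822162506583 pts [ 91.60920066  19.78651925 -37.4217285   -9.50959917   5.32124941
 -22.03927049]
mark s 199.5 11.075611727866058
mark s 199.5 14.566610096826073
collar [552.40514982  92.48038694 238.57161718] ax [ 0.1322995   0.89659949 -0.42261826] y [-0.98928808  0.14597635  0.        ]
0.65 [236.99053281 211.84982337] [268.57866    177.93525574]
0.75 [236.45558903 212.52259326] [267.65275311 177.14536632]
0.85 [235.89013141 213.09894848] [266.8093409 176.2677901]
```

```bash
cat > fit.py <<'E'
from geo import *
import cv2
from scipy.optimize import least_squares
d=pickle.load(open("im0.pkl","rb"));T,Sd=d["top"],d["side"]
tz=lambda x,y:np.array([(x+.5)/4-.5+180,(y+.5)/4-.5+140]); sz=lambda x,y:np.array([(x+.5)/5-.5+230,(y+.5)/5-.5+110])
base=tz(157,253); ct=tz(394,270); cs=sz(241,416); mt=tz(256,212); ms=sz(273,243)
rt=[tz(160,167),tz(220,194),tz(330,242),tz(380,263)]; rs=[sz(296,115),sz(281,190),sz(259,300),sz(246,390)]
rt,rs=np.array(rt),np.array(rs)
def linedist(g,p,q):
    P,ax,_,_=frame(p);a,b=proj(g,P),proj(g,P+240*ax);n=np.array([-(b-a)[1],(b-a)[0]]);n/=np.linalg.norm(n);return (q-a)@n
def res(p):
    return np.r_[linedist(T,p,rt),linedist(Sd,p,rs),proj(T,np.array([p[0],p[1],12.]))-base,
      proj(T,surf(T,p,240,15))-ct,proj(Sd,surf(Sd,p,240,9.5))-cs]
o=least_squares(res,[560,180,-1.9]);p=o.x
print(p,np.round(res(p),2))
for g,q in((T,mt),(Sd,ms)):
    s=np.arange(100,200,.5);e=[np.linalg.norm(proj(g,surf(g,p,x,9.5))-q) for x in s];print("mark s",s[np.argmin(e)],min(e))
P,ax,y,z=frame(p);print("collar",P+240*ax,"ax",ax,"y",y)
for th in(.65,.75,.85):
    X=P+263*ax+y*(20+36*np.sin(th))+z*(13-36*np.cos(th)); print(th,proj(T,X),proj(Sd,X))
np.save("p.npy",p)
E
python3 fit.py
```

```text
[589.52600135 197.50495674  -1.8668083 ] [-1.4  -0.89 -0.31 -0.23  0.5   0.65  0.89  0.1  -0.09 -0.69  0.26  0.06
 -0.01  0.65]
mark s 124.0 0.17728928520062273
mark s 125.0 0.26316884680114894
collar [526.07547451 -10.54867529 238.57161718] ax [-0.2643772  -0.86689013 -0.42261826] y [ 0.95650743 -0.29170796  0.        ]
0.65 [285.49034072 197.04434402] [291.627832  206.7645625]
0.75 [286.05894438 196.15566489] [292.57457062 206.4664699 ]
0.85 [286.63874828 195.33086166] [293.43041196 206.11182872]
```

```bash
cat > go.py <<'E'
# usage: go.py s y z : tcp target = rod axis at s (mm from pivot), offset y along boom y, z mm world vertical
import sys
from geo import *
from bench import r
from scipy.spatial.transform import Rotation as Ro
p=np.load("p.npy");P,ax,y,z=frame(p)
def rep(s,yy,dz):
    o=r.observe();M=Ro.from_rotvec(o["orientation"]).as_matrix()
    X=P+s*ax+yy*y+[0,0,dz]
    t=M.T@y; turn=np.degrees(np.arctan2(-t[0],t[1])); turn=(turn+90)%180-90
    D=o["eef_pos"]-P; Dh=D.copy()
    L=M.T@(X-o["eef_pos"])
    print("t",round(o["time_s"],2),"delta tool",np.round(L,1),"turn",round(turn,1),"j6",round(o["joint_pos"][5],2),"w",round(o["width"],1),"gf",o["gripper_force"],"F",np.round(o["wrist_force"],1))
    hh=np.array([ax[0],ax[1],0])/C; s_h=(D@hh)/C; print("at: s",round(s_h,1),"y",round(D@y,1),"dz from axis",round(D[2]+s_h*S,1),"| ax in tool",np.round(M.T@ax,3),"y in tool",np.round(M.T@y,3))
if __name__=="__main__": rep(*map(float,sys.argv[1:4]))
E
python3 go.py 262 17.5 110
```

```text
t 0.1 delta tool [ 497.4 -369.4 -108.1] turn -54.3 j6 -0.02 w 84.8 gf 0.0 F [-0.6  0.7 -0. ]
at: s 913.1 y -171.1 dz from axis 276.4 | ax in tool [-0.529  0.737  0.421] y in tool [ 0.812  0.583 -0.001]
```

```bash
python3 -m jog '[[0,0,-80,0],[25,-20,-108,-5],[75,-55,-108,-12],[125,-92,-108,-20],[175,-130,-108,-27],[225,-167,-108,-33],[275,-204,-108,-40],[325,-241,-108,-46],[370,-275,-108,-51],[400,-297,-108,-54.3]]' 85; python3 go.py 262 17.5 110
```

```text
time_s: 1.35
eef_pos: [468.9, -132.6, 338.9]
orientation: [-2.521, -1.874, 0.0]
wrist_force: [-0.3, -0.0, 0.8]
width: 85.0
gripper_force: 0.0
t 1.35 delta tool [113.3  37.   -0.3] turn 0.2 j6 -0.01 w 85.0 gf 0.0 F [-0.3 -0.   0.8]
at: s 387.2 y -19.1 dz from axis 162.6 | ax in tool [-0.906 -0.003  0.422] y in tool [-0.004  1.    -0.001]
```

```bash
python3 -m jog '[[30,10,0,0],[70,22,0,0],[100,33,0,0],[113,37,0,0],[113,37,0,0],[113,37,0,0],[113,37,0,0],[113,37,20,0],[113,37,40,0],[113,37,40,0]]' 85; python3 go.py 262 17.5 -32
python3 - <<'E'
from bench import r
import cv2,numpy as np,pickle
d={n:r.get_image(n) for n in("side","top")}
pickle.dump(d,open("im1.pkl","wb"))
a=cv2.resize(d["side"]["img"][120:240,220:330,::-1],None,fx=5,fy=5,interpolation=cv2.INTER_CUBIC)
cv2.imwrite("pics/s1.png",a)
E
```

```text
time_s: 2.6
eef_pos: [535.4, -38.2, 298.2]
orientation: [-2.524, -1.867, 0.004]
wrist_force: [0.5, 0.3, 0.6]
width: 84.9
gripper_force: 0.0
t 2.6 delta tool [  3.9   0.9 100.9] turn -0.1 j6 0.2 w 84.9 gf 0.0 F [0.5 0.3 0.6]
at: s 266.2 y 16.9 dz from axis 70.7 | ax in tool [-0.906  0.002  0.423] y in tool [ 0.001  1.    -0.003]
```

View pics/s1.png

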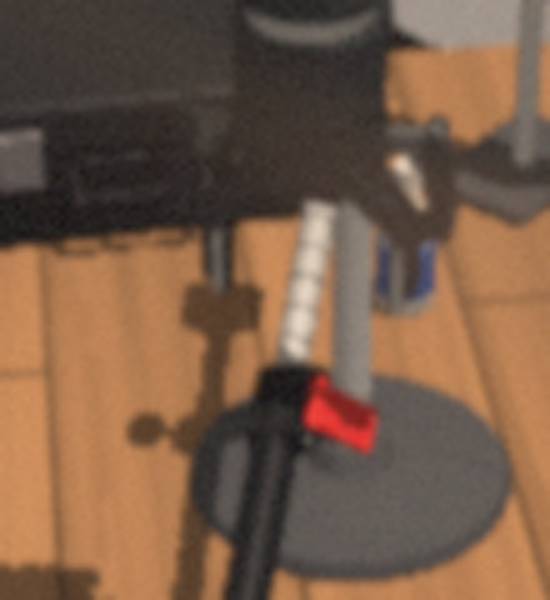

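The side view shows the finger tips at about (218,285) and (400,305) in the crop. The collar top at (295,375) and the red lever at (340,412) lie between them. I'll check the finger projection against the calibration.

```bash
python3 - <<'E'
from geo import *
from bench import r
d=pickle.load(open("im1.pkl","rb"));g=d["side"];p=np.load("p.npy");P,ax,y,z=frame(p)
t=r.observe()["eef_pos"]
for k in(-48,48,0):
    q=proj(g,t+k*y+[0,0,13]);print(k,(q-[220,120])*5)
for s,yy,zz in((263,-16,-32),(263,51,-32)): pass
print("back",(proj(g,P+263*ax-16*y)-[220,120])*5,"tip.8",(proj(g,P+263*ax+y*46+z*-12)-[220,120])*5, "edge",(proj(g,surf(g,p,240,9.5))-[220,120])*5)
E
```

```text
-48 [221.85158297 279.09913363]
48 [403.63789957 296.83086319]
0 [312.24874751 287.91661838]
back [251.56433157 409.03654396] tip.8 [365.38135696 431.44268884] edge [288.94718958 367.26882988]
```

```bash
python3 -m jog '[[4,2,0,0],[4,2,15,0],[4,2,30,0],[4,2,45,0],[4,2,60,0],[4,2,75,0],[4,2,88,0],[4,2,100,0],[4,2,100,0],[4,2,100,0]]' 85; python3 go.py 262 17.5 -32
python3 - <<'E'
from bench import r
import cv2,numpy as np,pickle
d={n:r.get_image(n) for n in("side","top")}
pickle.dump(d,open("im2.pkl","wb"))
f=lambda a:cv2.resize(a,(400,400),interpolation=cv2.INTER_CUBIC)
cv2.imwrite("pics/s2.png",np.hstack([f(d["side"]["img"][140:240,230:330,::-1]),f(d["top"]["img"][150:250,230:330,::-1])]))
E
```

```text
time_s: 3.95
eef_pos: [539.9, -34.4, 199.7]
orientation: [2.524, 1.869, 0.001]
wrist_force: [0.4, -1.1, 0.3]
width: 84.8
gripper_force: 0.0
t 3.95 delta tool [-1.2 -2.7  2.4] turn -0.0 j6 0.21 w 84.8 gf 0.0 F [ 0.4 -1.1  0.3]
at: s 260.7 y 20.2 dz from axis -30.1 | ax in tool [-0.906 -0.     0.422] y in tool [0.    1.    0.001]
```

View pics/s2.png

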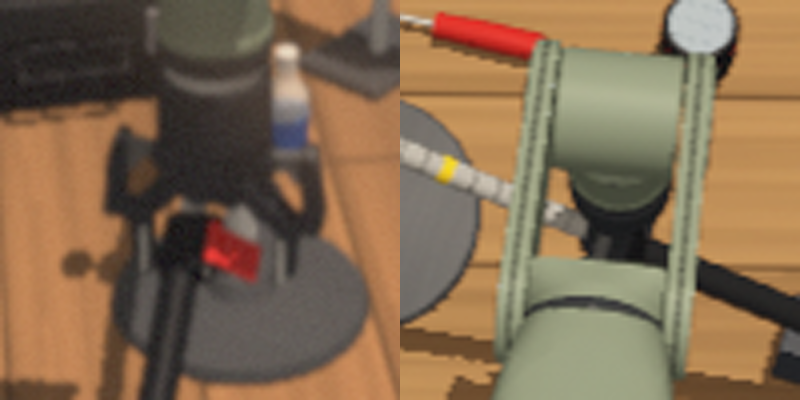

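The pictures show the fingers straddling the collar and lever with similar gaps on both sides: finger at 140 to collar at 168, and lever at 262 to finger at 292. I'll close in steps.

```bash
python3 -m jog '[[0,-1,2,0],[0,-2,2,0],[0,-3,2,0],[0,-4,2,0],[0,-4,2,0],[0,-4,2,0],[0,-4,2,0],[0,-4,2,0],[0,-4,2,0],[0,-4,2,0]]' 62; python3 go.py 262 17.5 -32
```

```text
time_s: 5.3
eef_pos: [535.2, -32.1, 197.2]
orientation: [-2.524, -1.867, -0.001]
wrist_force: [-2.8, 5.5, 1.0]
width: 62.3
gripper_force: 11.9
t 5.3 delta tool [-1.9  2.5 -0.1] turn -0.1 j6 0.21 w 62.3 gf 11.934346184134483 F [-2.8  5.5  1. ]
at: s 259.8 y 15.0 dz from axis -33.0 | ax in tool [-0.907  0.002  0.421] y in tool [ 0.001  1.    -0.001]
```

```bash
python3 -m jog '[[2,0,-1,0],[7,0,-3.3,0],[13,0,-6,0],[19,0,-8.9,0],[25,0,-11.7,0],[31,0,-14.5,0],[37,0,-17.2,0],[43,0,-20,0],[45,0,-21,0],[45,0,-21,0]]' 61; python3 go.py 262 17.5 -32
python3 - <<'E'
from bench import r
import cv2,numpy as np,pickle
d={n:r.get_image(n) for n in("side","top")}
pickle.dump(d,open("im3.pkl","wb"))
f=lambda a:cv2.resize(a,(400,400),interpolation=cv2.INTER_CUBIC)
cv2.imwrite("pics/s3.png",np.hstack([f(d["side"]["img"][120:220,230:330,::-1]),f(d["top"]["img"][150:250,220:320,::-1])]))
E
```

```text
time_s: 6.55
eef_pos: [547.7, 10.2, 217.9]
orientation: [-2.523, -1.869, 0.004]
wrist_force: [-4.6, 1.1, -0.9]
width: 61.2
gripper_force: 22.8
t 6.55 delta tool [-46.1   2.9  20.7] turn 0.0 j6 0.29 w 61.2 gf 22.752391397953033 F [-4.6  1.1 -0.9]
at: s 211.1 y 14.6 dz from axis -32.9 | ax in tool [-0.906  0.001  0.423] y in tool [-0.     1.    -0.003]
```

View pics/s3.png

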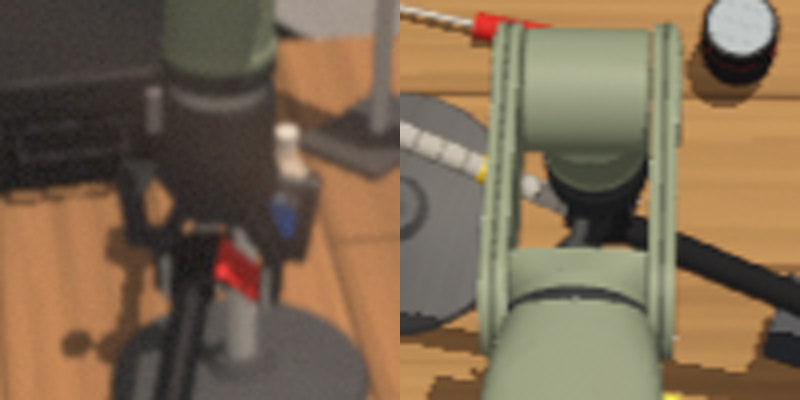

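```bash
cat > trk.py <<'E'
import sys
from geo import *
import cv2
p=np.load("p.npy");P,ax,y,z=frame(p)
for f in sys.argv[1:]:
    d=pickle.load(open(f,"rb"))
    g=d["side"]["img"];h=cv2.cvtColor(g,cv2.COLOR_RGB2HSV).astype(int)
    m=((h[...,0]<6)|(h[...,0]>174))&(h[...,1]>150)&(h[...,2]>90); m[:150]=0;m[216:]=0;m[:,:270]=0;m[:,310:]=0
    v,u=np.nonzero(m);c=np.array([u.mean(),v.mean()])
    print(f,"red",m.sum(),c,"u",u.min(),u.max(),"v",v.min(),v.max())
    # phone + bracket in side view: dark unsaturated component low on the boom
    t=d["top"]["img"];H=cv2.cvtColor(t,cv2.COLOR_RGB2HSV).astype(int)
    k=(H[...,1]<45)&(H[...,2]<130); k=k.astype(np.uint8); roi=np.zeros_like(k);roi[205:265,300:385]=1;k*=roi
    n,l,s,cc=cv2.connectedComponentsWithStats(k);i=1+np.argmax(s[1:,4]);ys,xs=np.nonzero(l==i)
    q=np.percentile(xs+.43*ys,[99]);print("   top phone lower corner extent along boom",q,"cent",cc[i],s[i].tolist())
    a,b=[proj(d["top"],P+x*ax) for x in(500,450)];print("   per 50mm",b-a,((b-a)@[1,.43]))
    e=[proj(d["side"],P+(263-x)*ax+y*33+z*-2) for x in(0,50)];print("   side per 50mm",e[1]-e[0])
E
python3 trk.py im0.pkl im1.pkl im2.pkl im3.pkl
```

```text
im0.pkl red 146 [287.03424658 202.21232877] u 280 294 v 194 209
   top phone lower corner extent along boom [473.2395] cent [341.193086   236.70151771] [300, 213, 71, 44, 1186]
   per 50mm [-12.92023239  -5.34148078] -15.217069129321176
   side per 50mm [  2.79365449 -15.82879885]
im1.pkl red 133 [287.01503759 202.72180451] u 280 294 v 195 209
   top phone lower corner extent along boom [473.2954] cent [342.68066492 237.46281715] [306, 216, 65, 41, 1143]
   per 50mm [-12.92023239  -5.34148078] -15.217069129321176
   side per 50mm [  2.79365449 -15.82879885]
im2.pkl red 123 [287.03252033 202.69918699] u 281 294 v 195 209
   top phone lower corner extent along boom [473.2746] cent [342.25625539 237.24158758] [304, 215, 67, 42, 1159]
   per 50mm [-12.92023239  -5.34148078] -15.217069129321176
   side per 50mm [  2.79365449 -15.82879885]
im3.pkl red 95 [288.45263158 187.07368421] u 283 294 v 180 193
   top phone lower corner extent along boom [459.1792] cent [331.8961504  233.13607878] [300, 213, 59, 39, 1117]
   per 50mm [-12.92023239  -5.34148078] -15.217069129321176
   side per 50mm [  2.79365449 -15.82879885]
```

```bash
python3 - <<'E'
from geo import *
import cv2
p=np.load("p.npy")
s=np.arange(95,275,.5)
for f in("im0","im1"):
    d=pickle.load(open(f+".pkl","rb"))
    for n in("top","side"):
        if (f,n)==("im1","side"): continue
        g=d[n];I=g["img"].astype(np.float32);res=[]
        for off in(-3,-1.5,0,1.5,3):
            P,ax,y,z=frame(p);q=np.array([proj(g,surf(g,p,x,9.5)+off*y) for x in s]).astype(np.float32)
            v=cv2.remap(I,q[:,0].copy(),q[:,1].copy(),cv2.INTER_LINEAR)[:,0]
            yel=v[:,0]-v[:,2]; br=v.sum(1)
            k=yel[:140].argmax();h=(yel[k]+np.median(yel[60:200]))/2
            lo=s[k+np.nonzero(yel[k:]<h)[0][0]];hi=s[k-np.nonzero(yel[k::-1]<h)[0][0]]
            b=(np.median(br[200:270])+br[-30:].mean())/2;e=s[250+np.nonzero(br[250:]<b)[0][0]]
            res.append((hi,lo,e))
        res=np.array(res);print(f,n,res.tolist(),"slide by lo",np.median(res[:,2]-res[:,1]),"by mid",np.median(res[:,2]-(res[:,0]+res[:,1])/2-5))
E
```

```text
im0 top [[112.0, 122.0, 239.5], [112.0, 122.0, 239.5], [112.5, 122.0, 240.0], [112.5, 121.5, 240.0], [112.5, 122.0, 240.0]] slide by lo 118.0 by mid 117.75
im0 side [[110.5, 123.0, 237.5], [110.5, 122.5, 237.5], [111.0, 123.0, 237.5], [111.0, 123.0, 237.5], [111.5, 124.0, 237.5]] slide by lo 114.5 by mid 115.5
im1 top [[112.0, 122.0, 234.0], [112.0, 122.0, 233.0], [112.5, 122.0, 232.0], [112.5, 121.5, 232.0], [112.5, 122.0, 231.5]] slide by lo 110.5 by mid 110.0
```

```bash
python3 -m jog '[[5,0,-2.3,0],[11,0,-5.1,0],[17,0,-7.9,0],[23,0,-10.7,0],[29,0,-13.5,0],[35,0,-16.3,0],[41,0,-19.1,0],[46,0,-21.5,0],[50,0,-23.3,0],[50,0,-23.3,0]]' 61; python3 go.py 262 17.5 -32
```

```text
time_s: 7.9
eef_pos: [562.4, 58.2, 241.3]
orientation: [-2.523, -1.868, 0.003]
wrist_force: [-5.7, 0.5, -1.1]
width: 61.1
gripper_force: 22.7
t 7.9 delta tool [-96.3   3.   44.1] turn 0.0 j6 0.38 w 61.1 gf 22.679309248924255 F [-5.7  0.5 -1.1]
at: s 155.7 y 14.6 dz from axis -32.9 | ax in tool [-0.906  0.001  0.423] y in tool [-0.     1.    -0.003]
```

```bash
python3 - <<'E'
from bench import r
import cv2,numpy as np,pickle
d={n:r.get_image(n) for n in("side","top")}
pickle.dump(d,open("im4.pkl","wb"))
f=lambda a:cv2.resize(a,(400,400),interpolation=cv2.INTER_CUBIC)
cv2.imwrite("pics/s4.png",np.hstack([f(d["side"]["img"][120:200,250:330,::-1]),f(d["top"]["img"][150:230,210:290,::-1])]))
E
python3 trk.py im4.pkl
```

```text
im4.pkl red 82 [291.56097561 170.42682927] u 286 296 v 164 177
   top phone lower corner extent along boom [443.0591] cent [320.94257426 228.82475248] [300, 213, 45, 33, 1010]
   per 50mm [-12.92023239  -5.34148078] -15.217069129321176
   side per 50mm [  2.79365449 -15.82879885]
```

View pics/s4.png

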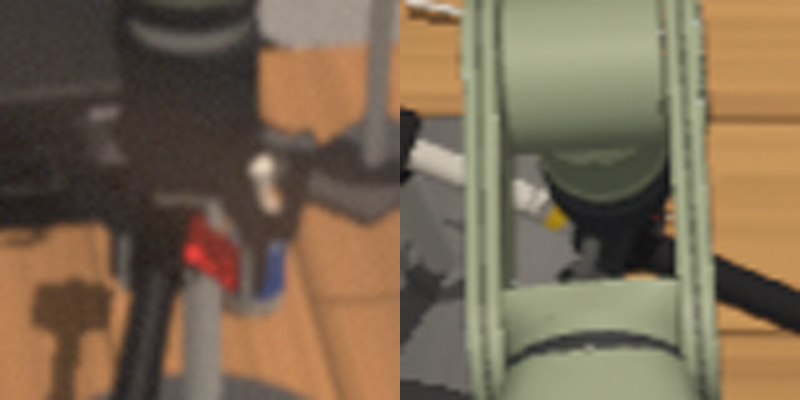

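```bash
python3 - <<'E'
from geo import *
import cv2
from scipy.optimize import brentq
p=np.load("p.npy");P,ax,y,z=frame(p)
# edge of phone's lower end along lines parallel to boom, saturation half level, top & side
D={f:pickle.load(open(f"im{f}.pkl","rb")) for f in(0,2,3,4)}
for n,offs in(("top",(-20,-10,0,10,20)),("side",(-20,-10,0,10,20))):
  for zo in(0,-30):
    out=[]
    for f in D:
        g=D[f][n];I=cv2.cvtColor(g["img"],cv2.COLOR_RGB2HSV)[...,1].astype(np.float32);row=[]
        for o in offs:
            s=np.arange(340,640,.5);q=np.array([proj(g,P+x*ax+o*y+zo*z) for x in s]).astype(np.float32)
            v=cv2.GaussianBlur(cv2.remap(I,q[:,0].copy(),q[:,1].copy(),cv2.INTER_LINEAR),(1,5),0)[:,0]
            k=np.nonzero(v<75)[0];row.append(s[k[-1]] if len(k) else np.nan)
        out.append(row)
    out=np.array(out);print(n,zo,out[0],"\n",np.round(out[0]-out[1:],1))
# red lever: slide from side v centroid
c0=np.array([287.03,202.7]);
for f,c in((3,(288.45,187.07)),(4,(291.56,170.43))):
    for yy,zz,y2,z2 in((33,0,33,0),(33,0,31,-2)):
        a=proj(D[0]["side"],P+263*ax+yy*y+zz*z)
        fn=lambda x:(proj(D[0]["side"],P+(263-x)*ax+y2*y+z2*z)-a)[1]-(c[1]-c0[1])
        print("red",f,brentq(fn,0,170))
E
```

```text
top 0 [584.5 584.5 585.  585.  585.5] 
 [[  0.    0.    0.    0.    0. ]
 [ 48.   48.   48.   48.   48. ]
 [102.  102.  102.5 102.5 102.5]]
top -30 [603.  603.  602.5 602.5 603. ] 
 [[  0.    0.    0.    0.    0. ]
 [ 49.   49.   48.   49.   49.5]
 [104.5 104.  103.5 104.5 105. ]]
side 0 [608.5 608.5 608.5 609.  608.5] 
 [[ -0.5  -0.5   0.    0.5   0. ]
 [ 47.5  48.   47.5  48.   48. ]
 [101.5 102.  101.5 102.5 101.5]]
side -30 [601.5 601.5 601.5 601.5 601.5] 
 [[  0.   -0.5   0.    0.    0. ]
 [ 49.   48.5  48.5  49.   49.5]
 [104.5 104.5 104.5 104.  104.5]]
red 3 49.31411158992055
red 3 50.26937966766968
red 4 103.62222090461987
red 4 104.67762144214011
```

```bash
python3 -m jog '[[3,0,-1.4,0],[6,0,-2.8,0],[9,0,-4.2,0],[11.5,0,-5.3,0],[12.5,0,-5.8,0],[12.5,0,-5.8,0],[12.5,0,-5.8,0],[12.5,0,-5.8,0],[12.5,0,-5.8,0],[12.5,0,-5.8,0]]' 61; python3 go.py 262 17.5 -32
python3 - <<'E'
from bench import r
import cv2,numpy as np,pickle
d={n:r.get_image(n) for n in("side","top")}
pickle.dump(d,open("im5.pkl","wb"))
cv2.imwrite("pics/s5.png",cv2.resize(d["top"]["img"][170:220,220:270,::-1],(600,600),interpolation=cv2.INTER_CUBIC))
from geo import *
p=np.load("p.npy");P,ax,y,z=frame(p);D0=pickle.load(open("im0.pkl","rb"))
for n in d:
    o=[]
    for g in(D0[n],d[n]):
        I=cv2.cvtColor(g["img"],cv2.COLOR_RGB2HSV)[...,1].astype(np.float32)
        s=np.arange(340,640,.5);q=np.array([proj(g,P+x*ax-30*z) for x in s]).astype(np.float32)
        v=cv2.GaussianBlur(cv2.remap(I,q[:,0].copy(),q[:,1].copy(),1),(1,5),0)[:,0];o.append(s[np.nonzero(v<75)[0][-1]])
    print(n,o[0]-o[1])
E
```

```text
time_s: 9.25
eef_pos: [565.9, 69.9, 247.0]
orientation: [-2.523, -1.868, 0.004]
wrist_force: [-5.0, 0.2, -1.3]
width: 61.6
gripper_force: 22.7
t 9.25 delta tool [-108.5    3.    49.8] turn -0.0 j6 0.4 w 61.6 gf 22.679674476385117 F [-5.   0.2 -1.3]
at: s 142.2 y 14.6 dz from axis -32.9 | ax in tool [-0.906  0.001  0.423] y in tool [ 0.     1.    -0.003]
side 118.0
top 118.0
```

View pics/s5.png

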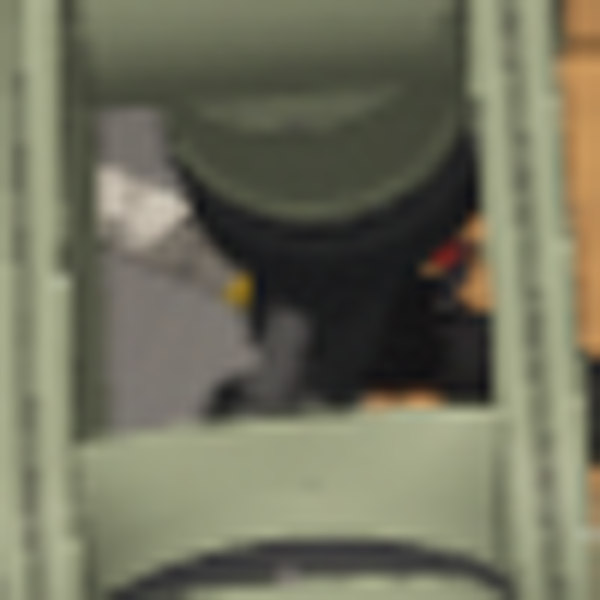

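The tape is only just visible at (238,290) in the crop. Both views give a slide of 118.0 mm, which is the target. Now I squeeze in steps, recentring as the fingers close.

```bash
python3 -m jog '[[0,-1,0,0],[0,-2,0,0],[0,-2,0,0],[0,-2,0,0],[0,-2,0,0],[0,-2,0,0],[0,-2,0,0],[0,-2,0,0],[0,-2,0,0],[0,-2,0,0]]' 57; python3 go.py 143 17.5 -32
```

```text
time_s: 10.6
eef_pos: [563.8, 69.9, 247.8]
orientation: [-2.525, -1.868, 0.004]
wrist_force: [-7.2, -0.9, 1.2]
width: 57.3
gripper_force: 13.5
t 10.6 delta tool [-0.1  4.9  0.2] turn -0.1 j6 0.4 w 57.3 gf 13.491472117602825 F [-7.2 -0.9  1.2]
at: s 142.9 y 12.6 dz from axis -31.8 | ax in tool [-0.906  0.002  0.424] y in tool [ 0.001  1.    -0.002]
```

```bash
python3 -m jog '[[0,-1,0,0],[0,-2,0,0],[0,-2.5,0,0],[0,-2.5,0,0],[0,-2.5,0,0],[0,-2.5,0,0],[0,-2.5,0,0],[0,-2.5,0,0],[0,-2.5,0,0],[0,-2.5,0,0]]' 52; python3 go.py 143 17.5 -32
```

```text
time_s: 11.85
eef_pos: [561.2, 70.3, 248.2]
orientation: [-2.525, -1.868, 0.005]
wrist_force: [-8.4, -1.9, 5.0]
width: 52.0
gripper_force: 11.2
t 11.85 delta tool [0.3 7.5 0.6] turn -0.1 j6 0.4 w 52.0 gf 11.195997968316078 F [-8.4 -1.9  5. ]
at: s 143.4 y 10.0 dz from axis -31.2 | ax in tool [-0.905  0.002  0.425] y in tool [ 0.001  1.    -0.002]
```

```bash
cat > sl.py <<'E'
from bench import r
from geo import *
import cv2
p=np.load("p.npy");P,ax,y,z=frame(p);D0=pickle.load(open("im0.pkl","rb"))
for n in D0:
    o=[]
    for g in(D0[n],r.get_image(n)):
        I=cv2.cvtColor(g["img"],cv2.COLOR_RGB2HSV)[...,1].astype(np.float32);a=[]
        for f in(-15,-5,5,15):
            s=np.arange(340,640,.25);q=np.array([proj(g,P+x*ax-30*z+f*y) for x in s]).astype(np.float32)
            v=cv2.GaussianBlur(cv2.remap(I,q[:,0].copy(),q[:,1].copy(),1),(1,5),0)[:,0];a.append(s[np.nonzero(v<75)[0][-1]])
        o.append(np.mean(a))
    print(n,"slide",o[0]-o[1])
E
python3 -m jog '[[0,-1,0,0],[0,-2,0,0],[0,-2.5,0,0],[0,-2.5,0,0],[0,-2.5,0,0],[0,-2.5,0,0],[0,-2.5,0,0],[0,-2.5,0,0],[0,-2.5,0,0],[0,-2.5,0,0]]' 47; python3 go.py 143 17.5 -32; python3 sl.py
```

```text
time_s: 13.1
eef_pos: [558.8, 70.8, 248.3]
orientation: [-2.526, -1.868, 0.005]
wrist_force: [-8.5, -3.2, 5.1]
width: 47.3
gripper_force: 9.4
t 13.1 delta tool [0.6 9.9 0.7] turn -0.1 j6 0.4 w 47.3 gf 9.446115056052804 F [-8.5 -3.2  5.1]
at: s 143.6 y 7.6 dz from axis -31.0 | ax in tool [-0.905  0.002  0.425] y in tool [ 0.001  1.    -0.002]
side slide 115.8125
top slide 116.125
```

The arm has slipped back about 2 mm while the lever swung. I'll nudge it back up before shutting.

```bash
python3 -m jog '[[0.5,0,-0.2,0],[1,0,-0.4,0],[1.5,0,-0.6,0],[2,0,-0.9,0],[2.5,0,-1.1,0],[2.5,0,-1.1,0],[2.5,0,-1.1,0],[2.5,0,-1.1,0],[2.5,0,-1.1,0],[2.5,0,-1.1,0]]' 47; python3 go.py 143 17.5 -32; python3 sl.py
```

```text
time_s: 14.45
eef_pos: [559.5, 73.0, 249.4]
orientation: [2.526, 1.868, -0.006]
wrist_force: [-8.9, -2.3, 4.3]
width: 47.2
gripper_force: 9.5
t 14.45 delta tool [-1.7  9.9  1.8] turn -0.1 j6 0.41 w 47.2 gf 9.495263113640249 F [-8.9 -2.3  4.3]
at: s 141.1 y 7.6 dz from axis -31.0 | ax in tool [-0.905  0.002  0.425] y in tool [ 0.001  1.    -0.002]
side slide 118.3125
top slide 118.6875
```

```bash
python3 -m jog '[[0,-1,0,0],[0,-2,0,0],[0,-2.5,0,0],[0,-2.5,0,0],[0,-2.5,0,0],[0,-2.5,0,0],[0,-2.5,0,0],[0,-2.5,0,0],[0,-2.5,0,0],[0,-2.5,0,0]]' 42; python3 go.py 143 17.5 -32; python3 sl.py
```

```text
time_s: 15.8
eef_pos: [557.1, 73.8, 249.5]
orientation: [2.526, 1.868, -0.006]
wrist_force: [-9.2, -3.2, 4.8]
width: 42.4
gripper_force: 8.3
t 15.8 delta tool [-1.8 12.5  1.9] turn -0.1 j6 0.41 w 42.4 gf 8.326496854569996 F [-9.2 -3.2  4.8]
at: s 141.0 y 5.0 dz from axis -30.9 | ax in tool [-0.905  0.002  0.425] y in tool [ 0.001  1.    -0.002]
side slide 117.9375
top slide 117.9375
```

```bash
python3 -m jog '[[0,-0.5,0,0],[0,-1,0,0],[0,-1,0,0],[0,-1,0,0],[0,-1,0,0],[0,-1,0,0],[0,-1,0,0],[0,-1,0,0],[0,-1,0,0],[0,-1,0,0]]' 36; python3 go.py 143 17.5 -32; python3 sl.py
```

```text
time_s: 17.15
eef_pos: [555.7, 74.0, 249.7]
orientation: [-2.526, -1.868, 0.007]
wrist_force: [-8.6, -4.3, 7.2]
width: 39.0
gripper_force: 53.8
t 17.15 delta tool [-1.6 13.8  2.1] turn -0.1 j6 0.41 w 39.0 gf 53.77711437642574 F [-8.6 -4.3  7.2]
at: s 141.2 y 3.7 dz from axis -30.6 | ax in tool [-0.905  0.002  0.426] y in tool [ 0.001  1.    -0.003]
side slide 117.5625
top slide 117.5625
```

```bash
python3 -c "
from bench import r
print(r.observe()['gripper_force'],r.observe()['width']);print(r.sign_off())"
```

```text
53.70377004146576 39.11749879398118
the job is handed in; nothing more can be done
None
```

The job is handed in with the gripper still holding the collar and the shut lever at 54 N: the arm measures 117.6 mm up the rod in both cameras, against an estimated 118 ± 1.5 mm to the tape, and the 39 mm finger opening implies the lever is fully shut, though neither that nor the bystanders staying put got a last picture check.

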